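Line up the casting rings for the burn-out furnace

ROBOT

A 6-joint arm with a two-finger parallel gripper is mounted at the origin on the work surface. World frame = base frame: x ahead of the robot, y to its left, z up, the work surface at z = 0. Lengths are in m, angles in degrees, forces in N, time in s.
With the tool pointing down it reaches from about 0.35 to 0.875 m from the base axis. Payload 4.2 kg.
Tool frame: the origin (TCP) lies midway between the tips of the shut fingers; the grasp point (between the pads) lies 19 mm behind it; z points along the fingers, y is the line along which they close (so a half turn about z gives the same grasp; the last joint's range is limited). The gripper opens to 87 mm and grips with 3 to 60 N. Pads are 19 mm wide; open, the fingers measure 117 mm over their backs; the gripper's body (75 mm by 190 mm) begins 51 mm behind the grasp point.
Start: joints at [14.817, 22.042, 0.453, 0, -68.411, -14.817], TCP at [0.625, 0, 0.223] pointing down, gripper open.
Joint ranges: [-179.83, 179.83], [-69.29, 118.12], [-61.27, 80.66], [-181.25, 117.63], [-171.15, -9.14], [-177.46, 177.46]. Speed limits (degrees/s): [159.86, 159.86, 180, 180, 180, 180].

INTERFACE

Orientations are given as a 3x3 rotation matrix whose columns are the frame's x, y, z axes.
In Python, from station import sensors, eyes, workorder gives the robot as it stands.
- The arm moves only by the tool advance, called after "Call:" as name(argument=value, ...), one argument or row to a line, values as JSON. Schema: {"type":"object","properties":{"offsets":{"type":"object","properties":{"moves":{"type":"array","items":{"type":"array","items":{"type":"number"},"minItems":7,"maxItems":7},"minItems":1,"maxItems":8}},"additionalProperties":false,"required":["moves"]},"only":{"type":"string"},"quiet":{"type":"boolean"},"lines":{"type":"string"}},"required":["offsets"],"additionalProperties":false}. offsets is an object whose key "moves" holds a list of rows, 1 to 8 of them, each of 7 numbers: the opening from 0.0 (shut) to 1.0 (fully open), then dx, dy, dz in shares of 750 mm (1.0 is 750 mm), then a rotation vector rx, ry, rz in a scale on which 1.0 is 180 degrees; each row is the pose to reach, as a shift and turn from the pose commanded when the call began, along the tool's axes at that moment; what a row does not reach only later rows make up. A row lasts 1/10 s, in which the tool goes at most 0.05 m and 8.59 degrees, less where a joint would pass 70% of its speed; a pose out of reach is approached as far as the arm can. The fingers move at their own pace and stop on an object; the grip force is fixed at half the most. Time passes only in rows, so rows that do not move let the fingers close. The tool returns the time, the measured TCP pose, the force, the opening and the grip force at its end. only (a regular expression) keeps the lines of the reply that match it, lines (a string "A,B") keeps lines A to B, and quiet returns only ok. A shift or turn number past 1, either way, is cut back to 1. Input that does not fit is refused with a message, and nothing moves.
- sensors.sense(): the state, without advancing time (a new reading comes with each control period).
- eyes.capture(name): name is "scene" or "side" or "wrist"; returns a dict with "pixels" (400x640x3 uint8, red, green, blue), "z_map" (400x640 float32, m along the optical axis (not along the pixel's ray), 0 where there is no reading), "K" (3x3 intrinsics, pixels), "world_from_camera" (4x4, takes a point from camera to world coordinates). Camera axes: x right, y up, looking along -z (the intrinsics and any distortion apply to the point x, -y, -z); pixel columns grow to the right and rows downward; lengths in m; the calibration is good to about 2 mm. A picture is of the moment at which its call begins.
- workorder.finish_job(): hands the job in; it is judged then, once.
The state is a dict: "time_s": time; "joints": joint angles; "joint_velocities": joint speeds; "effort": joint torques, N m; "tcp_pos": TCP position; "ee_rot": TCP orientation; "wrist_force": force on the tool from outside, world axes, zero at the start; "moment": the same for the moment, N m; "gripper_width": opening from 0.0 (shut) to 1.0 (fully open); "gripper_force": force on a finger pad.
Only numpy, scipy, OpenCV 4.12 (cv2) and the standard library are available. Lean on these libraries where they do the work, as an engineer would, in place of code of your own. Each camera call takes 0.05 s, during which the arm holds its last target. There are 200 camera calls.

TASK

Line the four invested casting rings up by size on the loading tray, ready for the burn-out furnace: the largest on the firing disc at the plain end, which goes in first and deepest, then steadily smaller, the smallest on the disc next to the red pull handle, each ring standing in the middle of its disc. Keep the rings upright, set them down gently rather than dropping them, and leave the plaster tooth model where it is.

Things in the scene. Friction and masses are not known exactly. Their poses are not given: they have to be found in the camera images.
- ring_30: The smallest of the four casting rings: an upright solid cylinder, a bare steel sleeve filled flush with pink set investment (pink top face), 30 mm in diameter and 44 mm high, about 100 g. It stands loose on the bench with its z axis up. Origin: centre of its underside.
- ring_41: The second smallest of the four casting rings: an upright solid cylinder, a bare steel sleeve filled flush with pink set investment (pink top face), 41 mm in diameter and 50 mm high, about 200 g. It stands loose on the bench with its z axis up. Origin: centre of its underside.
- ring_52: The second largest of the four casting rings: an upright solid cylinder, a bare steel sleeve filled flush with pink set investment (pink top face), 52 mm in diameter and 56 mm high, about 340 g. It stands loose on the bench with its z axis up. Origin: centre of its underside.
- ring_63: The largest of the four casting rings: an upright solid cylinder, a bare steel sleeve filled flush with pink set investment (pink top face), 63 mm in diameter and 62 mm high, about 520 g. It stands loose on the bench with its z axis up. Origin: centre of its underside.
- disc_1: Cream honeycomb firing disc, 68 mm across, one of four alike fixed in a row, 75 mm apart, on a dark steel loading tray (305 x 88 mm, rim 10 mm high) with a flat red pull handle at one end; this one is at the tray's plain end, farthest from the red handle. y axis along the row, away from the handle. Origin: centre of its underside, 6 mm above the bench; its top is 18 mm above the bench.
- disc_2: Cream honeycomb firing disc, 68 mm across, one of four alike fixed in a row, 75 mm apart, on a dark steel loading tray (305 x 88 mm, rim 10 mm high) with a flat red pull handle at one end; this one is second from the plain end. y axis along the row, away from the handle. Origin: centre of its underside, 6 mm above the bench; its top is 18 mm above the bench.
- disc_3: Cream honeycomb firing disc, 68 mm across, one of four alike fixed in a row, 75 mm apart, on a dark steel loading tray (305 x 88 mm, rim 10 mm high) with a flat red pull handle at one end; this one is third from the plain end. y axis along the row, away from the handle. Origin: centre of its underside, 6 mm above the bench; its top is 18 mm above the bench.
- disc_4: Cream honeycomb firing disc, 68 mm across, one of four alike fixed in a row, 75 mm apart, on a dark steel loading tray (305 x 88 mm, rim 10 mm high) with a flat red pull handle at one end; this one is next to the red pull handle. y axis along the row, away from the handle. Origin: centre of its underside, 6 mm above the bench; its top is 18 mm above the bench.
- model: A delicate plaster tooth model (yellow horseshoe cast with a row of small pale teeth), about 58 x 56 mm and 27 mm high, standing loose on the bench among the rings. Not part of the job. Origin: centre of its underside.
Mind the look-alikes: they are no part of the job. What is shaped like the ring_41 but blue is not meant.

How it is judged:
By the outcome, as a careful person would: the job done as asked, in the order asked, and still so for the second after the job is handed in, with the robot touching nothing.
It also fails if it takes over 99 s, if anything falls off the work surface, if the arm or the gripper's body presses on something with over 40 N, if the wrist force passes 120 N, or if a joint passes its speed limit or range.

## Working session

There is one attempt and no reset: what is moved stays moved. The work goes in short steps, Python scripts to look and compute and a tool call to move; the robot and the scene stay as the last step left them, time stands still between calls to the robot, and variables do not carry over. Pictures are saved under pics/ and viewed, at most 14 in all, crops included, and the job is handed in when it is done.

```bash
mkdir -p pics; cat > h.py <<'E'
import numpy as np, cv2
from station import sensors, eyes, workorder
def cap(n,f=None):
    c=eyes.capture(n)
    if f: cv2.imwrite('pics/'+f,c['pixels'][:,:,::-1])
    return c
def pts(c):
    z=c['z_map'];h,w=z.shape;u,v=np.meshgrid(np.arange(w),np.arange(h));K=c['K']
    p=np.stack([(u-K[0,2])/K[0,0]*z,-(v-K[1,2])/K[1,1]*z,-z],-1)
    T=c['world_from_camera'];P=p@T[:3,:3].T+T[:3,3];P[z==0]=np.nan;return P
E
python3 - <<'E'
from h import *
for n in('scene','side'):
    c=cap(n,n+'0.png');np.savez(n+'0.npz',**c);print(c['K'],c['world_from_camera'],c.keys())
E
```

```text
[[515.33868143   0.         322.6778619 ]
 [  0.         515.33868143 195.32181982]
 [  0.           0.           1.        ]] [[ 0.08379029 -0.61354432  0.78520223  1.39487676]
 [ 0.99633426  0.03794975 -0.07666723 -0.09859706]
 [ 0.01724051  0.78874785  0.61447505  0.71096054]
 [ 0.          0.          0.          1.        ]] dict_keys(['pixels', 'z_map', 'K', 'world_from_camera'])
[[361.20215227   0.         317.10655181]
 [  0.         361.20215227 203.397378  ]
 [  0.           0.           1.        ]] [[ 0.78661962  0.43666229 -0.43652677  0.15595663]
 [-0.61708289  0.57996245 -0.53183858 -0.46572317]
 [ 0.02093528  0.68772786  0.72566666  0.6525556 ]
 [ 0.          0.          0.          1.        ]] dict_keys(['pixels', 'z_map', 'K', 'world_from_camera'])
```

View pics/scene0.png

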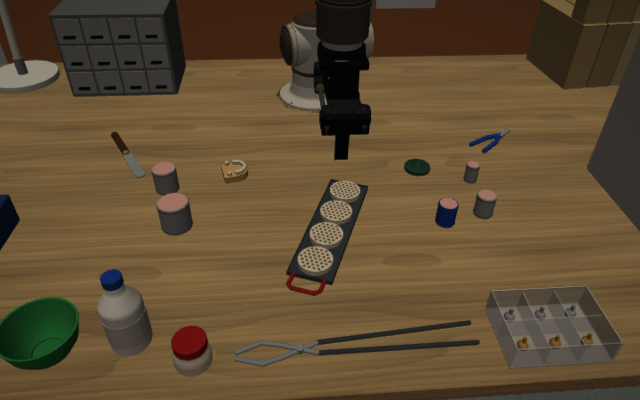

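View pics/side0.png

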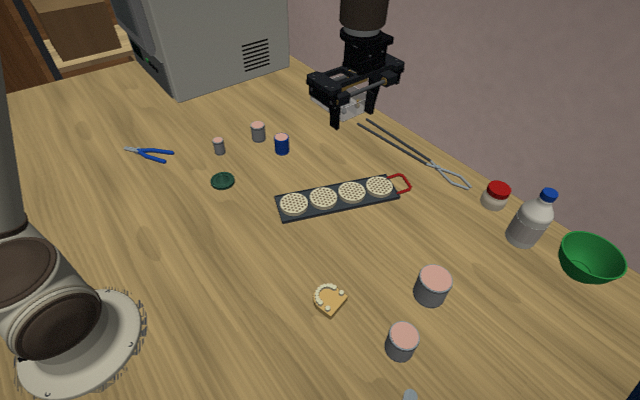

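The scene view shows the rings at: 63 (174,213), 52 (165,178), 41 (485,204), 30 (472,172). The blue look-alike is at (447,212) and the model at (235,170). The discs run from the plain end (345,190), through (336,211) and (326,235), to the handle end (315,261).

```bash
cat >> h.py <<'E'
def cast(c,uv,h):
    uv=np.atleast_2d(uv).astype(float);K=c['K'];T=c['world_from_camera']
    d=np.c_[(uv[:,0]-K[0,2])/K[0,0],-(uv[:,1]-K[1,2])/K[1,1],-np.ones(len(uv))]@T[:3,:3].T
    return T[:3,3]+d*((h-T[2,3])/d[:,2])[:,None]
def top(c,seed,h,r,kind):
    """centre of the round top face near pixel seed, from its colour mask cast to height h"""
    I=c['pixels'].astype(int);R,G,B=I[...,0],I[...,1],I[...,2]
    m=((R>130)&(R-G>25)&(B>G-12)&(B>90)) if kind=='pink' else ((R>150)&(G>135)&(B>100))
    m=m.astype(np.uint8)
    if kind!='pink': m=cv2.morphologyEx(m,cv2.MORPH_CLOSE,np.ones((5,5)))
    n,L,S,C=cv2.connectedComponentsWithStats(m)
    i=min((k for k in range(1,n) if S[k,4]>25),key=lambda k:np.hypot(*(C[k]-seed)))
    cs,_=cv2.findContours((L==i).astype(np.uint8),cv2.RETR_EXTERNAL,cv2.CHAIN_APPROX_NONE)
    q=cast(c,max(cs,key=len)[:,0],h)[:,:2].astype(np.float32)
    (x,y),rr=cv2.minEnclosingCircle(q);P=pts(c)[L==i]
    e=cast(c,np.argwhere(L==i)[:,::-1],h)[:,:2]
    return np.round(np.r_[e.mean(0),x,y,rr*2,np.nanmedian(P,0)],4)
E
python3 - <<'E'
from h import *
S={'scene':dict(r63=(174,203),r52=(165,169),r41=(486,197),r30=(472,166),d1=(345,190),d2=(336,211),d3=(326,235),d4=(315,261)),
'side':dict(r63=(434,280),r52=(404,336),r41=(258,126),r30=(218,141),d1=(294,204),d2=(323,198),d3=(352,192),d4=(379,187))}
H=dict(r63=.062,r52=.056,r41=.05,r30=.044)
for n in S:
    c=dict(np.load(n+'0.npz'))
    for k,s in S[n].items(): print(n,k,top(c,s,H.get(k,.018),0,'pink' if k[0]=='r' else 'cream'))
    P=pts(c);s=(235,170) if n=='scene' else (330,300)
    b=P[s[1]-22:s[1]+22,s[0]-25:s[0]+25].reshape(-1,3);b=b[(b[:,2]>.008)&(b[:,2]<.035)]
    print('model',b.min(0),b.max(0))
E
```

```text
Traceback (most recent call last):
  File "h.py", line 22, in top
    i=min((k for k in range(1,n) if S[k,4]>25),key=lambda k:np.hypot(*(C[k]-seed)))
ValueError: min() iterable argument is empty
```

```bash
cat > m.py <<'E'
from h import *
S={'scene':dict(r63=(174,203),r52=(165,169),r41=(486,197),r30=(472,166),d1=(345,190),d2=(336,211),d3=(326,235),d4=(315,261)),
'side':dict(r63=(434,280),r52=(404,336),r41=(258,126),r30=(218,141),d1=(294,204),d2=(323,198),d3=(352,192),d4=(379,187))}
H=dict(r63=.062,r52=.056,r41=.05,r30=.044)
for n in S:
    c=dict(np.load(n+'0.npz'))
    for k,s in S[n].items():
        print(n,k,c['pixels'][s[1],s[0]],end=' ')
        try: print(top(c,s,H.get(k,.018),0,'pink' if k[0]=='r' else 'cream'))
        except Exception as e: print(e)
    P=pts(c);s=(235,170) if n=='scene' else (330,300)
    b=P[s[1]-22:s[1]+22,s[0]-25:s[0]+25].reshape(-1,3);b=b[(b[:,2]>.008)&(b[:,2]<.035)]
    print('model',b.min(0),b.max(0))
E
sed -i "s/(R>130)&(R-G>25)&(B>G-12)&(B>90)/(R>90)\&(R>1.2*G)\&(B>.9*G)/; s/(R>150)&(G>135)&(B>100)/(R>110)\&(G>.85*R)\&(B>.6*R)/" h.py; python3 m.py
```

```text
scene r63 [156 112  96] [ 0.8853 -0.247   0.8847 -0.2477  0.0174  0.8816 -0.2485  0.0567]
scene r52 [156 111  95] [ 0.8806 -0.2484  0.88   -0.2491  0.0176  0.8816 -0.2485  0.0567]
scene r41 [156 111  96] [ 0.8893 -0.2336  0.8896 -0.2337  0.0234  0.8946 -0.2319  0.0573]
scene r30 [149 108  94] [ 0.8847 -0.2348  0.885  -0.2349  0.0236  0.8946 -0.2319  0.0573]
scene d1 [126 109  85] [ 6.104e-01 -7.500e-03  5.971e-01 -3.000e-04  2.931e-01  6.223e-01
 -1.050e-02  2.030e-02]
scene d2 [155 139 111] [ 6.104e-01 -7.500e-03  5.971e-01 -3.000e-04  2.931e-01  6.223e-01
 -1.050e-02  2.030e-02]
scene d3 [123 107  84] [ 6.104e-01 -7.500e-03  5.971e-01 -3.000e-04  2.931e-01  6.223e-01
 -1.050e-02  2.030e-02]
scene d4 [111  95  72] [ 6.104e-01 -7.500e-03  5.971e-01 -3.000e-04  2.931e-01  6.223e-01
 -1.050e-02  2.030e-02]
model [ 0.37428698 -0.24124442  0.0080264 ] [ 0.43554639 -0.17980712  0.03213714]
side r63 [197 157 140] [ 0.5829 -0.3176  0.5791 -0.3206  0.053   0.5827 -0.3157  0.0635]
side r52 [194 154 139] [ 0.4504 -0.3474  0.4481 -0.3482  0.0249  0.4503 -0.3467  0.0574]
side r41 [198 156 140] [ 0.7344 -0.0677  0.7273 -0.0728  0.047   0.7711 -0.0401  0.0139]
side r30 [196 154 138] [ 0.7402 -0.0637  0.733  -0.0689  0.0474  0.7711 -0.0401  0.0139]
side d1 [175 167 136] [0.421  0.0263 0.4157 0.0274 0.03   0.4286 0.0384 0.0009]
side d2 [187 180 150] [ 0.4981 -0.0789  0.5025 -0.0852  0.072   0.5048 -0.0673  0.0009]
side d3 [184 177 148] [ 0.5682 -0.0997  0.5647 -0.0969  0.0342  0.5804 -0.0915  0.0006]
side d4 [180 172 142] [ 7.341e-01 -1.516e-01  7.359e-01 -1.523e-01  2.780e-02  7.505e-01
 -1.424e-01  5.000e-04]
model [ 0.37144157 -0.24423911  0.00804699] [ 0.4319167  -0.1818607   0.03012365]
```

```bash
python3 - <<'E'
s=open('h.py').read();i=s.index('def top')
s=s[:i]+'''def top(c,seed,h,r,kind):
    """centre of the round top face (radius r, height h) near pixel seed: pixels at that height, pink ones for rings"""
    I=c['pixels'].astype(float);P=pts(c);s=cast(c,seed,h)[0]
    m=(np.abs(P[...,2]-h)<.006)&(np.hypot(P[...,0]-s[0],P[...,1]-s[1])<r+.012)
    if kind=='pink': m&=I[...,0]>1.15*I[...,1]
    q=cast(c,np.argwhere(m)[:,::-1],h)[:,:2]
    (x,y),rr=cv2.minEnclosingCircle(q.astype(np.float32))
    return np.round(np.r_[q.mean(0),x,y,rr*2,2*np.sqrt(np.linalg.det(np.cov(q.T))**.5*4),np.median(P[m],0)],4)
'''
open('h.py','w').write(s)
s=open('m.py').read().replace(".018),0,",".018),dict(r63=.0315,r52=.026,r41=.0205,r30=.015).get(k,.034),");open('m.py','w').write(s)
E
python3 m.py
```

```text
scene r63 [156 112  96] [ 0.5679 -0.321   0.5697 -0.3226  0.0649  0.0601  0.5714 -0.32    0.0649]
scene r52 [156 111  95] [ 0.4386 -0.3599  0.4404 -0.3609  0.0545  0.0494  0.4439 -0.3586  0.0587]
scene r41 [156 111  96] [0.5692 0.3301 0.5689 0.3302 0.0381 0.0375 0.5725 0.3281 0.053 ]
scene r30 [149 108  94] [0.4475 0.34   0.4506 0.3383 0.034  0.0293 0.4518 0.3379 0.0471]
scene d1 [126 109  85] [0.4966 0.0378 0.4979 0.0388 0.0895 0.0762 0.4993 0.0373 0.0201]
scene d2 [155 139 111] [0.5655 0.0105 0.5642 0.0143 0.0948 0.0788 0.569  0.0104 0.0201]
scene d3 [123 107  84] [ 0.6375 -0.0171  0.6361 -0.0149  0.0954  0.0771  0.64   -0.0175  0.0201]
scene d4 [111  95  72] [ 0.7073 -0.0439  0.7091 -0.0419  0.098   0.0764  0.7095 -0.0438  0.02  ]
model [ 0.37428698 -0.24124442  0.0080264 ] [ 0.43554639 -0.17980712  0.03213714]
side r63 [197 157 140] [ 0.5719 -0.3215  0.5723 -0.3212  0.0583  0.0579  0.5708 -0.3219  0.0634]
side r52 [194 154 139] [ 0.443  -0.3601  0.4432 -0.3598  0.047   0.0469  0.4423 -0.3605  0.0574]
side r41 [198 156 140] [0.5745 0.3281 0.5744 0.328  0.0352 0.0361 0.5735 0.3262 0.0516]
side r30 [196 154 138] [0.4519 0.3389 0.4513 0.3386 0.024  0.025  0.4519 0.3369 0.0452]
side d1 [175 167 136] [0.4933 0.0325 0.492  0.0249 0.0905 0.0744 0.4927 0.0313 0.0188]
side d2 [187 180 150] [5.615e-01 5.900e-03 5.592e-01 3.000e-04 9.360e-02 7.610e-02 5.609e-01
 5.800e-03 1.880e-02]
side d3 [184 177 148] [ 0.6326 -0.0212  0.6334 -0.0214  0.0931  0.0757  0.6317 -0.022   0.0188]
side d4 [180 172 142] [ 0.7    -0.0471  0.6958 -0.0499  0.0871  0.0749  0.6992 -0.0474  0.0189]
model [ 0.37144157 -0.24423911  0.00804699] [ 0.4319167  -0.1818607   0.03012365]
```

Units first: shifts go in shares of 750 mm and turns go in shares of 180 degrees. So -0.02 m is -0.0267.

Call:
advance(
  offsets={"moves": [[1,0,0,-0.0267,0,0,0]]},
)

```text
time_s: 0.2
tcp_pos: [0.6229, -0.0, 0.2389]
ee_rot: [[-0.001, -1.0, -0.008], [-1.0, 0.001, -0.001], [0.001, 0.008, -1.0]]
wrist_force: [-1.1, -0.2, 0.1]
gripper_width: 0.997
gripper_force: 0.0
```

```bash
python3 - <<'E'
from h import *
s=sensors.sense();print(s)
c=cap('wrist','w0.png');np.savez('w0.npz',**c);print(c['world_from_camera'])
H=dict(r63=.062,r52=.056,r41=.05,r30=.044)
P=pts(c);m=(P[...,2]>.012);print(np.nanmedian(P[...,2]),m.sum())
c=dict(np.load('side0.npz'));print('blue',cast(c,(281,139),.05));c=dict(np.load('scene0.npz'));print('blue',cast(c,(448,205),.05))
E
```

```text
{'time_s': 0.2, 'joints': array([ 14.81638012,  21.50218215,   2.03370493,  -0.09751957,
       -71.00125718, -14.81607181]), 'joint_velocities': array([ 1.75754559e-02, -8.28958283e+00,  2.12306685e+01,  1.45041727e+00,
       -2.65774613e+01, -4.56013267e-02]), 'effort': array([-5.15539048e-02, -3.89719713e+01,  1.85347474e+01,  4.30292308e+00,
        4.28702580e-01,  1.25438630e-03]), 'tcp_pos': array([ 6.22854514e-01, -2.98711037e-05,  2.38896300e-01]), 'ee_rot': array([[-5.53037468e-04, -9.99965095e-01, -8.33682597e-03],
       [-9.99999698e-01,  5.57563361e-04, -5.40565126e-04],
       [ 5.45194567e-04,  8.33652451e-03, -9.99965102e-01]]), 'wrist_force': array([-1.06126598, -0.16599972,  0.12705545]), 'moment': array([-0.01360009, -0.01542824, -0.00539619]), 'gripper_force': 0.0, 'gripper_width': 0.9965445417069418}
[[-0.99996484 -0.00419375  0.00726099  0.62386264]
 [ 0.00190292 -0.95684762 -0.29058393 -0.08064517]
 [ 0.0081663  -0.29055989  0.95682196  0.40000236]
 [ 0.          0.          0.          1.        ]]
-0.0003125655937980254 96872
blue [[0.58983611 0.2282153  0.05      ]]
blue [[0.59835224 0.23790967 0.05      ]]
```

View pics/w0.png

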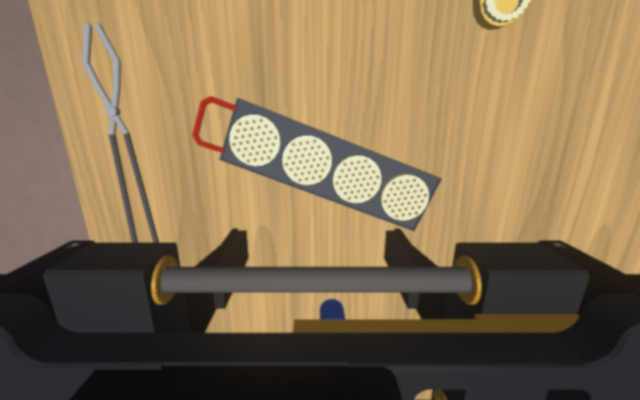

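The wrist view shows the discs from the handle end (254,140), (307,160), (357,179), to the plain end (405,198). The model is at top right (503,5). Next I fit the disc centres in all three cameras.

```bash
cat > d.py <<'E'
from h import *
def discs(c,seeds,thr):
    I=c['pixels'].astype(float);out=[]
    for s in seeds:
        e0=cast(c,s,.018)[0,:2]
        for _ in range(4):
            v,u=np.mgrid[0:400,0:640];q=cast(c,np.c_[u.ravel(),v.ravel()],.018)[:,:2]
            m=(np.hypot(*(q-e0).T)<.037)&(I[...,0].ravel()>thr)
            M=cv2.morphologyEx(m.reshape(400,640).astype(np.uint8),cv2.MORPH_CLOSE,np.ones((5,5)))>0
            e0=q[M.ravel()].mean(0);a=2*np.sqrt(4*np.linalg.det(np.cov(q[M.ravel()].T))**.5)
        out.append(np.r_[e0,a])
    return np.array(out)
if __name__=='__main__':
    for n,s,t in(('scene0',[(345,190),(336,211),(326,235),(315,261)],80),('side0',[(294,204),(323,198),(352,192),(379,187)],110),('w0',[(405,198),(357,179),(307,160),(254,140)],150)):
        d=discs(dict(np.load(n+'.npz')),s,t);v=d[0]-d[3]
        print(n,d.round(4).tolist(),np.hypot(v[0],v[1])/3,np.degrees(np.arctan2(v[1],v[0])))
E
python3 d.py
```

```text
scene0 [[0.493, 0.038, 0.0704], [0.5635, 0.0108, 0.0706], [0.6349, -0.0165, 0.0704], [0.7039, -0.0433, 0.0703]] 0.07532726382550824 158.8941173643022
side0 [[0.4916, 0.0338, 0.0711], [0.5615, 0.0063, 0.0709], [0.6321, -0.0198, 0.0713], [0.7019, -0.0474, 0.0712]] 0.0751344955532785 158.89748470833118
w0 [[0.4939, 0.0356, 0.069], [0.5638, 0.0085, 0.0686], [0.6334, -0.0184, 0.0684], [0.703, -0.0455, 0.0682]] 0.07476124183440723 158.8087989508353
```

To row units: 0.299 m is 0.3987, 0.109 m is 0.1453, -68.85 degrees is -0.3825.

Call:
advance(
  offsets={"moves": [[1,0.3987,0.1453,0,0,0,-0.3825],[1,0.3987,0.1453,0,0,0,-0.3825],[1,0.3987,0.1453,0,0,0,-0.3825],[1,0.3987,0.1453,0,0,0,-0.3825],[1,0.3987,0.1453,0,0,0,-0.3825],[1,0.3987,0.1453,0,0,0,-0.3825],[1,0.3987,0.1453,0,0,0,-0.3825],[1,0.3987,0.1453,0,0,0,-0.3825]]},
)

```text
time_s: 1.05
tcp_pos: [0.5142, -0.3022, 0.2419]
ee_rot: [[0.918, -0.397, -0.001], [-0.397, -0.918, -0.0], [-0.001, 0.0, -1.0]]
wrist_force: [0.2, 1.2, -0.2]
gripper_width: 1.001
gripper_force: 0.0
```

Call:
advance(
  offsets={"moves": [[1,0,0,0,0,0,-0.0007],[1,0,0,0,0,0,-0.0007]]},
)

```text
time_s: 1.25
tcp_pos: [0.516, -0.2988, 0.2422]
ee_rot: [[0.917, -0.399, -0.0], [-0.399, -0.917, 0.0], [-0.0, -0.0, -1.0]]
wrist_force: [-0.2, -0.4, 0.3]
gripper_width: 1.001
gripper_force: 0.0
```

```bash
cat > look.py <<'E'
# python3 look.py h r x y [pic]: ring-top centre in wrist view near (x,y), and tool-axis shift for the TCP to it
import sys
from h import *
h,r,x,y=map(float,sys.argv[1:5]);c=cap('wrist',sys.argv[5] if len(sys.argv)>5 else None)
s=sensors.sense();R=s['ee_rot'];p=s['tcp_pos'];I=c['pixels'].astype(float)
v,u=np.mgrid[0:400,0:640];q=cast(c,np.c_[u.ravel(),v.ravel()],h)[:,:2];e=np.array([x,y])
for _ in range(5):
    m=(np.hypot(*(q-e).T)<r+.006)&((I[...,0]>1.15*I[...,1])&(I[...,2]>.78*I[...,1])&(I[...,0]>110)).ravel()
    e=q[m].mean(0)
a=2*np.sqrt(4*np.linalg.det(np.cov(q[m].T))**.5)
print('centre',e.round(4),'dia',a.round(4),'n',m.sum(),'z',np.nanmedian(pts(c).reshape(-1,3)[m,2]).round(4))
print('tcp',p.round(4),'shift',(R.T@(np.r_[e,0]-np.r_[p[:2],0])).round(4))
E
python3 look.py .062 .0315 .5715 -.3215 w1.png
```

```text
centre [ 0.5726 -0.3197] dia 0.0908 n 44 z -0.0007
tcp [ 0.5161 -0.2985  0.2423] shift [ 0.0602 -0.0031 -0.    ]
```

View pics/w1.png

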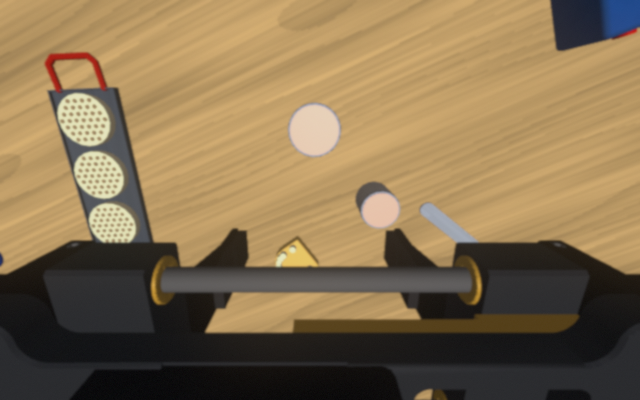

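The wrist view shows the ring_63 top centre at (314.5,130) and the ring_52 top at (380,210). The model is at (297,253).

```bash
cat > to.py <<'E'
# to.py X Y [Z]: shift in tool axes from the present TCP, and yaw error to the tray perpendicular
import sys
from h import *
s=sensors.sense();t=np.array([float(a) for a in sys.argv[1:]]);p=s['tcp_pos'];t=np.r_[t,p[2]] if len(t)<3 else t
R=s['ee_rot'];print('t',round(s['time_s'],2),'shift',(R.T@(t-p)).round(4),'rz',(np.degrees(np.arctan2(R[1,0],R[0,0]))+21.15).round(2))
E
sed -i "s/^    m=.*/    g=I.max(2)-I.min(2); m=(np.hypot(*(q-e).T)<r+.003)\&((I[...,2]>.68*I[...,0])\&(I[...,0]>1.08*I[...,1])).ravel()/" look.py
python3 - <<'E'
from h import *
c=cap('wrist')
print(cast(c,(314.5,130),.062),cast(c,(380,210),.056));print(c['pixels'][130,314],c['pixels'][210,380],c['pixels'][130,250])
E
python3 look.py .062 .0315 .5715 -.3215; python3 to.py .5715 -.3215
```

```text
[[ 0.57154229 -0.32141293  0.062     ]] [[ 0.44336658 -0.35905573  0.056     ]]
[232 207 183] [231 195 172] [196 161 107]
centre [ 0.5713 -0.321 ] dia 0.0615 n 2141 z 0.0614
tcp [ 0.5163 -0.2983  0.2425] shift [ 0.0595 -0.0009  0.    ]
t 1.4 shift [ 0.0599 -0.0005  0.    ] rz -2.22
```

To row units: 0.226 m is 0.3013, 0.0597 m is 0.0796, -2.2 degrees is -0.0122.

Call:
advance(
  offsets={"moves": [[1,0.0796,-0.0007,0.04,0,0,-0.0122],[1,0.0796,-0.0007,0.0933,0,0,-0.0122],[1,0.0796,-0.0007,0.1467,0,0,-0.0122],[1,0.0796,-0.0007,0.2,0,0,-0.0122],[1,0.0796,-0.0007,0.2533,0,0,-0.0122],[1,0.0796,-0.0007,0.2867,0,0,-0.0122],[1,0.0796,-0.0007,0.3013,0,0,-0.0122],[1,0.0796,-0.0007,0.3013,0,0,-0.0122]]},
)

```text
time_s: 2.2
tcp_pos: [0.5705, -0.3214, 0.015]
ee_rot: [[0.933, -0.36, -0.003], [-0.36, -0.933, 0.001], [-0.003, 0.0, -1.0]]
wrist_force: [0.6, -0.1, 0.7]
gripper_width: 0.998
gripper_force: 0.0
```

Call:
advance(
  offsets={"moves": [[1,0,0,0,0,0,0],[0,0,0,0,0,0,0],[0,0,0,0,0,0,0],[0,0,0,0,0,0,0],[0,0,0,0,0,0,0],[0,0,0,0,0,0,0],[0,0,0,0,0,0,0]]},
)

```text
time_s: 2.9
tcp_pos: [0.5716, -0.322, 0.0174]
ee_rot: [[0.933, -0.361, 0.001], [-0.361, -0.933, -0.0], [0.001, -0.0, -1.0]]
wrist_force: [0.0, 2.3, 5.3]
gripper_width: 0.717
gripper_force: 30.0
```

```bash
python3 to.py .5714 -.3213
```

```text
t 2.9 shift [-0.0005 -0.0006 -0.    ] rz 0.01
```

To row units: -0.15 m is -0.2, -0.145 m is -0.1933.

Call:
advance(
  offsets={"moves": [[0,0,0,-0.0267,0,0,0],[0,0,0,-0.08,0,0,0],[0,0,0,-0.1333,0,0,0],[0,-0.0267,-0.04,-0.1333,0,0,0],[0,-0.06,-0.0933,-0.1333,0,0,0],[0,-0.0933,-0.1467,-0.1333,0,0,0],[0,-0.1267,-0.1933,-0.1333,0,0,0],[0,-0.1333,-0.2,-0.1333,0,0,0]]},
)

```text
time_s: 3.7
tcp_pos: [0.5287, -0.1427, 0.1149]
ee_rot: [[0.934, -0.358, -0.005], [-0.358, -0.934, 0.001], [-0.005, 0.001, -1.0]]
wrist_force: [0.4, -0.2, -4.8]
gripper_width: 0.713
gripper_force: 30.0
```

```bash
python3 to.py .4935 .0356 .036
```

```text
t 3.7 shift [-0.0963 -0.154   0.0793] rz 0.18
```

To row units: -0.155 m is -0.2067, -0.145 m is -0.1933.

Call:
advance(
  offsets={"moves": [[0,-0.0333,-0.0467,0,0,0,0],[0,-0.0667,-0.1,0,0,0,0],[0,-0.1,-0.1533,0,0,0,0],[0,-0.1267,-0.1933,0,0,0,0],[0,-0.1347,-0.2067,0,0,0,0],[0,-0.1347,-0.2067,0,0,0,0],[0,-0.1347,-0.2067,0,0,0,0]]},
)

```text
time_s: 4.4
tcp_pos: [0.4932, 0.0341, 0.1159]
ee_rot: [[0.933, -0.361, -0.002], [-0.361, -0.933, -0.001], [-0.001, 0.001, -1.0]]
wrist_force: [-0.1, 0.3, -3.6]
gripper_width: 0.716
gripper_force: 30.0
```

```bash
python3 - <<'E'
from h import *
cap('wrist','w2.png')
E
python3 to.py .4935 .0356 .036
```

```text
t 4.45 shift [-0.0004 -0.0019  0.08  ] rz -0.07
```

View pics/w2.png

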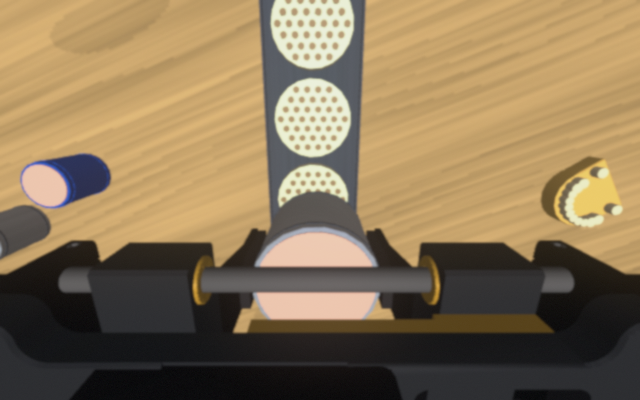

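To row units: 0.08 m is 0.1067, 0.079 m is 0.1053.

Call:
advance(
  offsets={"moves": [[0,0,-0.0013,0.04,0,0,0],[0,0,-0.0013,0.0733,0,0,0],[0,0,-0.0013,0.0933,0,0,0],[0,0,-0.0013,0.1013,0,0,0],[0,0,-0.0013,0.104,0,0,0],[0,0,-0.0013,0.1053,0,0,0],[0,0,-0.0013,0.1067,0,0,0],[0,0,-0.0013,0.1067,0,0,0]]},
)

```text
time_s: 5.25
tcp_pos: [0.4944, 0.0358, 0.0372]
ee_rot: [[0.933, -0.361, 0.001], [-0.361, -0.933, 0.001], [0.001, -0.001, -1.0]]
wrist_force: [-0.3, 0.1, -4.9]
gripper_width: 0.717
gripper_force: 30.0
```

```bash
python3 to.py .4935 .0356 .0354
```

```text
t 5.25 shift [-0.0007  0.0005  0.0018] rz 0.0
```

To row units: 0.002 m is 0.0027, 0.0017 m is 0.0023.

Call:
advance(
  offsets={"moves": [[0,-0.0009,0,0.0009,0,0,0],[0,-0.0009,0,0.0016,0,0,0],[0,-0.0009,0,0.0023,0,0,0],[0,-0.0009,0,0.0027,0,0,0],[0,-0.0009,0,0.0027,0,0,0]]},
)

```text
time_s: 5.75
tcp_pos: [0.4933, 0.0361, 0.0354]
ee_rot: [[0.933, -0.36, 0.0], [-0.36, -0.933, 0.0], [0.0, -0.0, -1.0]]
wrist_force: [-4.5, 0.8, 5.9]
gripper_width: 0.721
gripper_force: 30.0
```

```bash
python3 to.py .4935 .0356 .0354
```

```text
t 5.75 shift [ 0.0004  0.0004 -0.    ] rz 0.02
```

To row units: -0.12 m is -0.16, -0.08 m is -0.1067.

Call:
advance(
  offsets={"moves": [[1,0,0,0,0,0,0],[1,0,0,0,0,0,0],[1,0,0,0,0,0,0],[1,0,0,0,0,0,0],[1,0,0,-0.0133,0,0,0],[1,0,0,-0.0533,0,0,0],[1,0,0,-0.1067,0,0,0],[1,0,0,-0.16,0,0,0]]},
)

```text
time_s: 6.55
tcp_pos: [0.493, 0.0358, 0.1564]
ee_rot: [[0.933, -0.361, -0.0], [-0.361, -0.933, -0.0], [-0.0, 0.0, -1.0]]
wrist_force: [1.3, 1.4, -0.7]
gripper_width: 0.999
gripper_force: 0.0
```

Call:
advance(
  offsets={"moves": [[1,0.0133,0.06,0,0,0,0],[1,0.0267,0.12,0,0,0,0],[1,0.04,0.18,0,0,0,0],[1,0.0533,0.24,0,0,0,0],[1,0.0733,0.3,0,0,0,0],[1,0.0867,0.36,0,0,0,0],[1,0.1,0.42,0,0,0,0],[1,0.1067,0.48,0,0,0,0]]},
)

```text
time_s: 7.35
tcp_pos: [0.4379, -0.3308, 0.1554]
ee_rot: [[0.933, -0.361, 0.001], [-0.361, -0.933, -0.001], [0.002, 0.0, -1.0]]
wrist_force: [0.2, -0.7, -0.2]
gripper_width: 1.003
gripper_force: 0.0
```

Call:
advance(
  offsets={"moves": [[1,-0.0533,0.04,-0.0533,0,0,0],[1,-0.0533,0.04,-0.0533,0,0,0],[1,-0.0533,0.04,-0.0533,0,0,0],[1,-0.0533,0.04,-0.0533,0,0,0]]},
)

```text
time_s: 7.75
tcp_pos: [0.3902, -0.3417, 0.195]
ee_rot: [[0.933, -0.361, 0.002], [-0.361, -0.933, -0.0], [0.002, -0.0, -1.0]]
wrist_force: [0.4, 0.7, -0.2]
gripper_width: 1.001
gripper_force: 0.0
```

```bash
python3 look.py .056 .026 .4433 -.3595; python3 to.py .4433 -.3595 .014
```

```text
centre [ 0.4429 -0.3596] dia 0.0498 n 1765 z 0.0554
tcp [ 0.3903 -0.3414  0.1945] shift [ 0.0556 -0.002   0.    ]
t 7.8 shift [ 0.0559 -0.0021  0.1805] rz 0.05
```

To row units: 0.18 m is 0.24, 0.0557 m is 0.0743.

Call:
advance(
  offsets={"moves": [[1,0.0467,-0.0027,0.0133,0,0,0],[1,0.0743,-0.0027,0.0533,0,0,0],[1,0.0743,-0.0027,0.1067,0,0,0],[1,0.0743,-0.0027,0.16,0,0,0],[1,0.0743,-0.0027,0.2067,0,0,0],[1,0.0743,-0.0027,0.2307,0,0,0],[1,0.0743,-0.0027,0.24,0,0,0],[1,0.0743,-0.0027,0.24,0,0,0]]},
)

```text
time_s: 8.6
tcp_pos: [0.4427, -0.3594, 0.0134]
ee_rot: [[0.933, -0.359, -0.002], [-0.359, -0.933, 0.001], [-0.003, -0.0, -1.0]]
wrist_force: [1.5, -0.3, 1.1]
gripper_width: 0.996
gripper_force: 0.0
```

Call:
advance(
  offsets={"moves": [[1,0,0,0,0,0,0],[0,0,0,0,0,0,0],[0,0,0,0,0,0,0],[0,0,0,0,0,0,0],[0,0,0,0,0,0,0],[0,0,0,0,0,0,0],[0,0,0,0,0,0,0],[0,0,0,0,0,0,0]]},
)

```text
time_s: 9.4
tcp_pos: [0.4427, -0.3603, 0.0148]
ee_rot: [[0.933, -0.361, 0.0], [-0.361, -0.933, 0.0], [0.0, -0.0, -1.0]]
wrist_force: [-0.5, 1.6, 2.8]
gripper_width: 0.593
gripper_force: 30.0
```

```bash
python3 to.py .443 -.3596;python3 to.py .5635 .0085 .12
```

```text
t 9.4 shift [ 0.     -0.0008  0.    ] rz 0.0
t 9.4 shift [-0.0204 -0.3876 -0.1052] rz 0.0
```

To row units: -0.2 m is -0.2667, -0.12 m is -0.16.

Call:
advance(
  offsets={"moves": [[0,0,0,-0.0267,0,0,0],[0,0,0,-0.08,0,0,0],[0,0,0,-0.14,0,0,0],[0,0,-0.04,-0.14,0,0,0],[0,0,-0.1,-0.14,0,0,0],[0,-0.0133,-0.16,-0.14,0,0,0],[0,-0.0133,-0.2133,-0.14,0,0,0],[0,-0.0133,-0.2667,-0.14,0,0,0]]},
)

```text
time_s: 10.2
tcp_pos: [0.5043, -0.1685, 0.1185]
ee_rot: [[0.932, -0.361, -0.003], [-0.361, -0.932, 0.001], [-0.003, 0.0, -1.0]]
wrist_force: [1.0, -0.0, -3.5]
gripper_width: 0.591
gripper_force: 30.0
```

Call:
advance(
  offsets={"moves": [[0,0,-0.06,0,0,0,0],[0,-0.0067,-0.12,0,0,0,0],[0,-0.0133,-0.1733,0,0,0,0],[0,-0.0133,-0.22,0,0,0,0],[0,-0.014,-0.244,0,0,0,0],[0,-0.014,-0.2501,0,0,0,0],[0,-0.014,-0.2501,0,0,0,0],[0,-0.014,-0.2501,0,0,0,0]]},
)

```text
time_s: 11.0
tcp_pos: [0.5623, 0.0074, 0.1189]
ee_rot: [[0.932, -0.362, -0.002], [-0.362, -0.932, -0.0], [-0.002, 0.001, -1.0]]
wrist_force: [-0.2, 0.3, -3.8]
gripper_width: 0.592
gripper_force: 30.0
```

```bash
python3 - <<'E'
from h import *
cap('wrist','w3.png')
E
python3 to.py .5635 .0085 .0328
```

```text
t 11.05 shift [ 0.0006 -0.0017  0.0864] rz -0.1
```

View pics/w3.png

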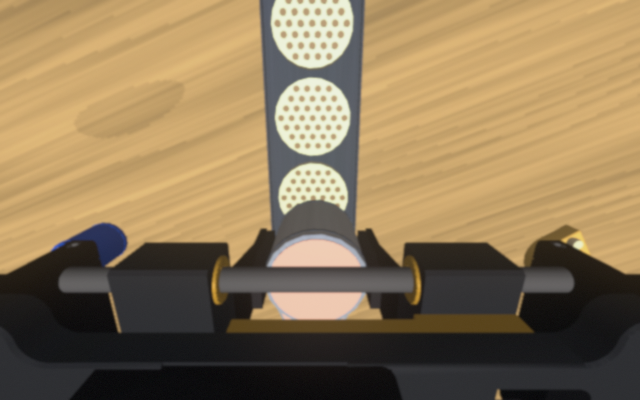

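To row units: 0.0855 m is 0.114, 0.085 m is 0.1133.

Call:
advance(
  offsets={"moves": [[0,0.0004,-0.0009,0.04,0,0,0],[0,0.0004,-0.0009,0.0733,0,0,0],[0,0.0004,-0.0009,0.096,0,0,0],[0,0.0004,-0.0009,0.1067,0,0,0],[0,0.0004,-0.0009,0.1107,0,0,0],[0,0.0004,-0.0009,0.1127,0,0,0],[0,0.0004,-0.0009,0.1133,0,0,0],[0,0.0004,-0.0009,0.114,0,0,0]]},
)

```text
time_s: 11.85
tcp_pos: [0.5644, 0.0091, 0.035]
ee_rot: [[0.933, -0.361, 0.002], [-0.361, -0.933, 0.0], [0.002, -0.001, -1.0]]
wrist_force: [0.6, -0.0, -3.9]
gripper_width: 0.594
gripper_force: 30.0
```

Call:
advance(
  offsets={"moves": [[0,0,0,0.0007,0,0,0],[0,0,0,0.0013,0,0,0],[0,0,0,0.002,0,0,0],[0,0,0,0.0024,0,0,0],[0,0,0,0.0024,0,0,0]]},
)

```text
time_s: 12.35
tcp_pos: [0.5639, 0.0091, 0.0328]
ee_rot: [[0.933, -0.36, 0.0], [-0.36, -0.933, -0.0], [0.0, -0.0, -1.0]]
wrist_force: [-1.0, 0.7, 0.4]
gripper_width: 0.587
gripper_force: 30.0
```

```bash
python3 to.py .5635 .0085 .0328
```

```text
t 12.35 shift [-0.0002  0.0007 -0.    ] rz 0.02
```

To row units: -0.1 m is -0.1333, -0.06 m is -0.08.

Call:
advance(
  offsets={"moves": [[1,0,0,0,0,0,0],[1,0,0,0,0,0,0],[1,0,0,0,0,0,0],[1,0,0,0,0,0,0],[1,0,0,0,0,0,0],[1,0,0,-0.0267,0,0,0],[1,0,0,-0.08,0,0,0],[1,0,0,-0.1333,0,0,0]]},
)

```text
time_s: 13.15
tcp_pos: [0.5632, 0.0088, 0.1327]
ee_rot: [[0.933, -0.361, -0.002], [-0.361, -0.933, -0.001], [-0.002, 0.002, -1.0]]
wrist_force: [1.1, -0.1, -0.2]
gripper_width: 0.997
gripper_force: 0.0
```

Call:
advance(
  offsets={"moves": [[1,-0.0133,-0.0267,-0.0533,0,0,0],[1,-0.04,-0.08,-0.08,0,0,0],[1,-0.0733,-0.1333,-0.08,0,0,0],[1,-0.1067,-0.1867,-0.08,0,0,0],[1,-0.14,-0.24,-0.08,0,0,0],[1,-0.1733,-0.2933,-0.08,0,0,0],[1,-0.2,-0.3467,-0.08,0,0,0],[1,-0.2213,-0.4,-0.08,0,0,0]]},
)

```text
time_s: 13.95
tcp_pos: [0.5163, 0.3506, 0.1925]
ee_rot: [[0.933, -0.36, 0.0], [-0.36, -0.933, 0.0], [0.0, -0.0, -1.0]]
wrist_force: [1.0, -0.4, 0.1]
gripper_width: 0.997
gripper_force: 0.0
```

Call:
advance(
  offsets={"moves": [[1,0,0,0,0,0,0],[1,0,0,0,0,0,0]]},
)

```text
time_s: 14.15
tcp_pos: [0.5166, 0.3493, 0.1916]
ee_rot: [[0.933, -0.359, -0.001], [-0.359, -0.933, -0.001], [-0.001, 0.001, -1.0]]
wrist_force: [-0.8, 0.5, -0.4]
gripper_width: 1.0
gripper_force: 0.0
```

```bash
python3 look.py .05 .0205 .5735 .328 w4.png; python3 to.py .5735 .328 .011
```

```text
centre [0.5724 0.3267] dia 0.0388 n 1057 z 0.0494
tcp [0.5169 0.3483 0.1918] shift [ 0.0596  0.0001 -0.    ]
t 14.2 shift [ 0.0602 -0.0017  0.1808] rz 0.02
```

View pics/w4.png

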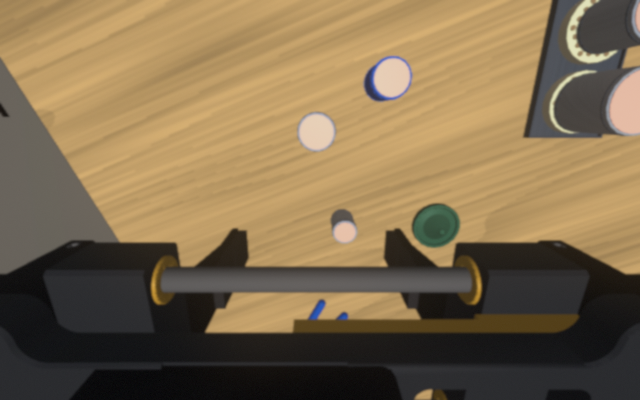

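Ring_41 shows at (316,131), ring_30 at (343,231) and the blue look-alike at (390,78). The fingers clear the blue one, and the furnace edge is about 0.25 m away.

To row units: 0.18 m is 0.24, 0.0598 m is 0.0797.

Call:
advance(
  offsets={"moves": [[1,0.0467,0,0.0133,0,0,0],[1,0.0797,0,0.0533,0,0,0],[1,0.0797,0,0.1067,0,0,0],[1,0.0797,0,0.16,0,0,0],[1,0.0797,0,0.2067,0,0,0],[1,0.0797,0,0.2307,0,0,0],[1,0.0797,0,0.24,0,0,0],[1,0.0797,0,0.24,0,0,0]]},
)

```text
time_s: 15.0
tcp_pos: [0.573, 0.3257, 0.0118]
ee_rot: [[0.932, -0.362, -0.001], [-0.362, -0.932, -0.001], [-0.001, 0.002, -1.0]]
wrist_force: [0.3, -0.3, 0.4]
gripper_width: 1.001
gripper_force: 0.0
```

Call:
advance(
  offsets={"moves": [[1,0,0,0,0,0,0],[0,0,0,0,0,0,0],[0,0,0,0,0,0,0],[0,0,0,0,0,0,0],[0,0,0,0,0,0,0],[0,0,0,0,0,0,0],[0,0,0,0,0,0,0],[0,0,0,0,0,0,0]]},
)

```text
time_s: 15.8
tcp_pos: [0.5729, 0.3272, 0.0122]
ee_rot: [[0.933, -0.361, -0.0], [-0.361, -0.933, -0.0], [-0.0, 0.0, -1.0]]
wrist_force: [-0.1, 0.0, 0.5]
gripper_width: 0.467
gripper_force: 30.0
```

```bash
python3 to.py .5727 .3269;python3 to.py .6335 -.0184 .125
```

```text
t 15.8 shift [-0.0001  0.0003  0.    ] rz 0.01
t 15.8 shift [ 0.1811  0.3005 -0.1128] rz 0.01
```

To row units: 0.18 m is 0.24, -0.113 m is -0.1507.

Call:
advance(
  offsets={"moves": [[0,0,0,-0.0333,0,0,0],[0,0,0,-0.0933,0,0,0],[0,0,0,-0.1507,0,0,0],[0,0.02,0.0333,-0.1507,0,0,0],[0,0.0533,0.0867,-0.1507,0,0,0],[0,0.0867,0.14,-0.1507,0,0,0],[0,0.12,0.1933,-0.1507,0,0,0],[0,0.1467,0.24,-0.1507,0,0,0]]},
)

```text
time_s: 16.6
tcp_pos: [0.6102, 0.1173, 0.1246]
ee_rot: [[0.932, -0.361, -0.001], [-0.361, -0.932, -0.0], [-0.001, 0.001, -1.0]]
wrist_force: [0.2, -0.1, -1.8]
gripper_width: 0.466
gripper_force: 30.0
```

Call:
advance(
  offsets={"moves": [[0,0.0333,0.0533,0,0,0,0],[0,0.0667,0.1067,0,0,0,0],[0,0.0867,0.1467,0,0,0,0],[0,0.0948,0.1607,0,0,0,0],[0,0.0948,0.1607,0,0,0,0],[0,0.0948,0.1607,0,0,0,0],[0,0.0948,0.1607,0,0,0,0]]},
)

```text
time_s: 17.3
tcp_pos: [0.6333, -0.017, 0.1251]
ee_rot: [[0.933, -0.359, -0.0], [-0.359, -0.933, 0.0], [-0.0, -0.0, -1.0]]
wrist_force: [-0.1, 0.6, -2.0]
gripper_width: 0.465
gripper_force: 30.0
```

```bash
python3 to.py .6335 -.0184 .0302
```

```text
t 17.3 shift [0.0007 0.0013 0.0949] rz 0.1
```

To row units: 0.0935 m is 0.1247, 0.093 m is 0.124.

Call:
advance(
  offsets={"moves": [[0,0,0.0007,0.04,0,0,0],[0,0,0.0007,0.08,0,0,0],[0,0,0.0007,0.1067,0,0,0],[0,0,0.0007,0.1173,0,0,0],[0,0,0.0007,0.1213,0,0,0],[0,0,0.0007,0.1233,0,0,0],[0,0,0.0007,0.124,0,0,0],[0,0,0.0007,0.1247,0,0,0]]},
)

```text
time_s: 18.1
tcp_pos: [0.6341, -0.0187, 0.0329]
ee_rot: [[0.933, -0.36, 0.002], [-0.36, -0.933, 0.0], [0.002, -0.001, -1.0]]
wrist_force: [-0.7, 0.2, -2.2]
gripper_width: 0.467
gripper_force: 30.0
```

Call:
advance(
  offsets={"moves": [[0,0,0,0.0007,0,0,0],[0,0,0,0.0013,0,0,0],[0,0,0,0.002,0,0,0],[0,0,0,0.0024,0,0,0],[0,0,0,0.0024,0,0,0]]},
)

```text
time_s: 18.6
tcp_pos: [0.6333, -0.019, 0.0302]
ee_rot: [[0.933, -0.361, 0.0], [-0.361, -0.933, -0.0], [0.0, 0.0, -1.0]]
wrist_force: [-1.2, 0.8, -0.4]
gripper_width: 0.465
gripper_force: 30.0
```

```bash
python3 to.py .6335 -.0184 .0302
```

```text
t 18.6 shift [-0.     -0.0006 -0.    ] rz 0.0
```

To row units: 0.0004 m is 0.0005.

Call:
advance(
  offsets={"moves": [[0,0,0,0.0005,0,0,0],[0,0,0,0.0005,0,0,0],[1,0,0,0.0005,0,0,0],[1,0,0,0.0005,0,0,0],[1,0,0,0.0005,0,0,0],[1,0,0,0.0005,0,0,0],[1,0,0,0.0005,0,0,0],[1,0,0,0,0,0,0]]},
)

```text
time_s: 19.4
tcp_pos: [0.6333, -0.0189, 0.0298]
ee_rot: [[0.933, -0.361, -0.0], [-0.361, -0.933, -0.0], [-0.0, 0.0, -1.0]]
wrist_force: [0.0, 0.2, 0.9]
gripper_width: 0.925
gripper_force: 0.0
```

Call:
advance(
  offsets={"moves": [[1,0,0,-0.0533,0,0,0],[1,0,0,-0.1133,0,0,0],[1,0,0,-0.1733,0,0,0],[1,-0.04,-0.0333,-0.2133,0,0,0],[1,-0.0867,-0.0667,-0.2133,0,0,0],[1,-0.1333,-0.1,-0.2133,0,0,0],[1,-0.18,-0.1333,-0.2133,0,0,0],[1,-0.2267,-0.1667,-0.2133,0,0,0]]},
)

```text
time_s: 20.2
tcp_pos: [0.5187, 0.1602, 0.1902]
ee_rot: [[0.933, -0.361, 0.001], [-0.361, -0.933, 0.0], [0.0, -0.001, -1.0]]
wrist_force: [0.9, 0.5, 0.2]
gripper_width: 0.998
gripper_force: 0.0
```

Call:
advance(
  offsets={"moves": [[1,-0.0533,-0.04,0,0,0,0],[1,-0.1,-0.08,0,0,0,0],[1,-0.1467,-0.12,0,0,0,0],[1,-0.2,-0.1533,0,0,0,0],[1,-0.24,-0.18,0,0,0,0],[1,-0.2507,-0.1893,0,0,0,0],[1,-0.2507,-0.1893,0,0,0,0],[1,-0.2507,-0.1893,0,0,0,0]]},
)

```text
time_s: 21.0
tcp_pos: [0.396, 0.3586, 0.1898]
ee_rot: [[0.933, -0.361, -0.0], [-0.361, -0.933, -0.001], [-0.0, 0.001, -1.0]]
wrist_force: [-1.5, 0.1, 0.7]
gripper_width: 1.0
gripper_force: 0.0
```

```bash
python3 look.py .044 .015 .4515 .338 w5.png; python3 to.py .4515 .338 .007
```

```text
centre [0.4507 0.3372] dia 0.0285 n 523 z 0.0434
tcp [0.3962 0.3582 0.1899] shift [ 0.0584 -0.0002 -0.    ]
t 21.05 shift [ 0.0588 -0.0013  0.1829] rz -0.07
```

View pics/w5.png

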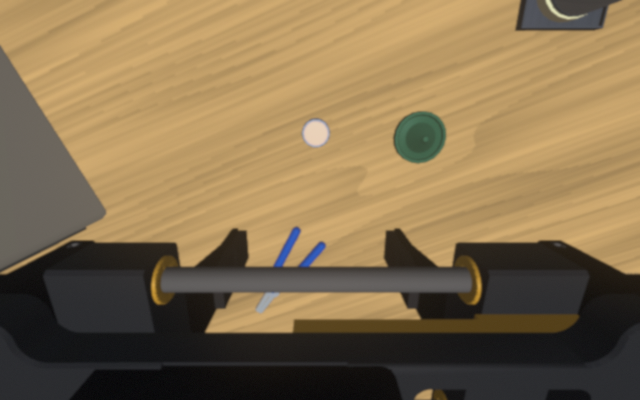

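Ring_30 is at (315,132). The green dish edge is about 85 mm from it, so the fingers clear.

Call:
advance(
  offsets={"moves": [[1,0.0467,-0.0007,0.0133,0,0,0],[1,0.078,-0.0007,0.0533,0,0,0],[1,0.078,-0.0007,0.1067,0,0,0],[1,0.078,-0.0007,0.16,0,0,0],[1,0.078,-0.0007,0.2067,0,0,0],[1,0.078,-0.0007,0.2307,0,0,0],[1,0.078,-0.0007,0.24,0,0,0],[1,0.078,-0.0007,0.2427,0,0,0]]},
)

```text
time_s: 21.85
tcp_pos: [0.451, 0.3375, 0.0075]
ee_rot: [[0.932, -0.362, -0.001], [-0.362, -0.932, -0.001], [-0.0, 0.001, -1.0]]
wrist_force: [0.6, -0.7, 1.1]
gripper_width: 1.002
gripper_force: 0.0
```

Call:
advance(
  offsets={"moves": [[1,0,0,0,0,0,0],[0,0,0,0,0,0,0],[0,0,0,0,0,0,0],[0,0,0,0,0,0,0],[0,0,0,0,0,0,0],[0,0,0,0,0,0,0],[0,0,0,0,0,0,0],[0,0,0,0,0,0,0]]},
)

```text
time_s: 22.65
tcp_pos: [0.4504, 0.3386, 0.0079]
ee_rot: [[0.933, -0.361, -0.0], [-0.361, -0.933, -0.0], [-0.0, 0.0, -1.0]]
wrist_force: [0.7, -0.4, 0.7]
gripper_width: 0.445
gripper_force: 0.0
```

```bash
python3 to.py .451 .3374;python3 to.py .7033 -.0455 .125
```

```text
t 22.65 shift [0.001  0.0009 0.    ] rz 0.01
t 22.65 shift [ 0.3744  0.267  -0.117 ] rz 0.01
```

Call:
advance(
  offsets={"moves": [[0,0,0,0,0,0,0],[0,0,0,0,0,0,0],[0,0,0,0,0,0,0],[0,0,0,0,0,0,0],[0,0,0,0,0,0,0]]},
)

```text
time_s: 23.15
tcp_pos: [0.4504, 0.3385, 0.0079]
ee_rot: [[0.933, -0.361, -0.0], [-0.361, -0.933, -0.0], [-0.0, 0.0, -1.0]]
wrist_force: [-0.0, -0.6, 0.4]
gripper_width: 0.335
gripper_force: 30.0
```

```bash
python3 to.py .451 .3374;python3 to.py .7033 -.0455 .125
```

```text
t 23.15 shift [0.001  0.0008 0.    ] rz 0.0
t 23.15 shift [ 0.3744  0.2669 -0.1171] rz 0.0
```

Units first: shifts go in shares of 750 mm and turns go in shares of 180 degrees. So 0.19 m is 0.2533, 0.15 m is 0.2.

Call:
advance(
  offsets={"moves": [[0,0,0,-0.04,0,0,0],[0,0,0,-0.1,0,0,0],[0,0,0,-0.156,0,0,0],[0,0.04,0.0267,-0.156,0,0,0],[0,0.0933,0.0667,-0.156,0,0,0],[0,0.1467,0.1067,-0.156,0,0,0],[0,0.2,0.1467,-0.156,0,0,0],[0,0.2533,0.1867,-0.156,0,0,0]]},
)

```text
time_s: 23.95
tcp_pos: [0.5777, 0.1378, 0.1249]
ee_rot: [[0.933, -0.36, -0.0], [-0.36, -0.933, 0.0], [-0.0, -0.0, -1.0]]
wrist_force: [0.5, 0.2, -0.6]
gripper_width: 0.34
gripper_force: 30.0
```

Call:
advance(
  offsets={"moves": [[0,0.0467,0.0333,0,0,0,0],[0,0.1,0.0667,0,0,0,0],[0,0.1467,0.1067,0,0,0,0],[0,0.1933,0.14,0,0,0,0],[0,0.2333,0.16,0,0,0,0],[0,0.2449,0.1693,0,0,0,0],[0,0.2449,0.1693,0,0,0,0],[0,0.2449,0.1693,0,0,0,0]]},
)

```text
time_s: 24.75
tcp_pos: [0.7018, -0.0446, 0.1244]
ee_rot: [[0.933, -0.361, -0.001], [-0.361, -0.933, 0.0], [-0.001, 0.0, -1.0]]
wrist_force: [-0.6, 0.5, -0.4]
gripper_width: 0.336
gripper_force: 30.0
```

```bash
python3 to.py .7026 -.0451 .0259; python3 - <<'E'
from h import *
cap('wrist','w6.png')
E
```

```text
t 24.75 shift [0.001  0.0001 0.0985] rz 0.01
```

View pics/w6.png

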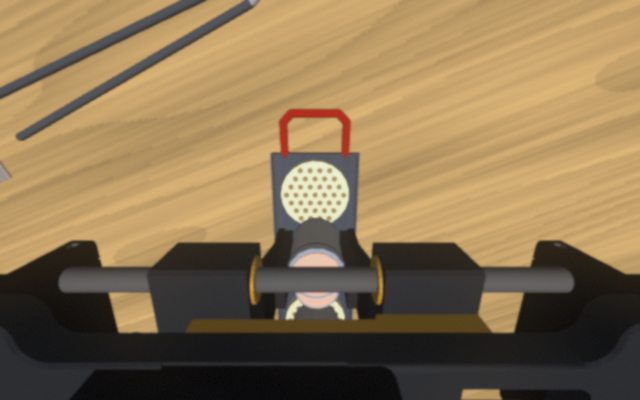

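To row units: 0.0975 m is 0.13, 0.097 m is 0.1293.

Call:
advance(
  offsets={"moves": [[0,0.0004,0,0.04,0,0,0],[0,0.0004,0,0.0867,0,0,0],[0,0.0004,0,0.1133,0,0,0],[0,0.0004,0,0.1227,0,0,0],[0,0.0004,0,0.1267,0,0,0],[0,0.0004,0,0.1287,0,0,0],[0,0.0004,0,0.1293,0,0,0],[0,0.0004,0,0.13,0,0,0]]},
)

```text
time_s: 25.6
tcp_pos: [0.7037, -0.0451, 0.0289]
ee_rot: [[0.933, -0.361, 0.002], [-0.361, -0.933, 0.0], [0.002, -0.001, -1.0]]
wrist_force: [-0.1, 0.8, -0.6]
gripper_width: 0.333
gripper_force: 30.0
```

Call:
advance(
  offsets={"moves": [[0,0,0,0.0004,0,0,0],[0,0,0,0.0008,0,0,0],[0,0,0,0.0012,0,0,0],[0,0,0,0.0013,0,0,0],[0,0,0,0.0013,0,0,0]]},
)

```text
time_s: 26.1
tcp_pos: [0.7029, -0.0454, 0.0264]
ee_rot: [[0.933, -0.361, -0.0], [-0.361, -0.933, 0.0], [-0.0, 0.0, -1.0]]
wrist_force: [-0.2, 0.1, -0.5]
gripper_width: 0.335
gripper_force: 30.0
```

```bash
python3 to.py .7026 -.0451 .0259
```

```text
t 26.1 shift [-0.0004 -0.0002  0.0005] rz -0.0
```

To row units: 0.0007 m is 0.0009, 0.0005 m is 0.0007.

Call:
advance(
  offsets={"moves": [[0,-0.0005,0,0.0004,0,0,0],[0,-0.0005,0,0.0007,0,0,0],[0,-0.0005,0,0.0009,0,0,0],[0,-0.0005,0,0.0009,0,0,0]]},
)

```text
time_s: 26.5
tcp_pos: [0.7025, -0.0452, 0.026]
ee_rot: [[0.933, -0.361, -0.0], [-0.361, -0.933, -0.0], [-0.0, 0.0, -1.0]]
wrist_force: [0.5, 0.4, -0.3]
gripper_width: 0.336
gripper_force: 30.0
```

Call:
advance(
  offsets={"moves": [[1,0,0,0,0,0,0],[1,0,0,0,0,0,0],[1,0,0,0,0,0,0],[1,0,0,0,0,0,0],[1,0,0,0,0,0,0],[1,0,0,0,0,0,0],[1,0,0,0,0,0,0],[1,0,0,-0.0133,0,0,0]]},
)

```text
time_s: 27.3
tcp_pos: [0.7013, -0.0453, 0.0344]
ee_rot: [[0.933, -0.361, -0.004], [-0.361, -0.933, -0.0], [-0.003, 0.001, -1.0]]
wrist_force: [-0.3, -0.3, -0.5]
gripper_width: 0.957
gripper_force: 0.0
```

Call:
advance(
  offsets={"moves": [[1,0,0,-0.04,0,0,0],[1,0,0,-0.0933,0,0,0],[1,0,0,-0.1467,0,0,0],[1,0,0,-0.2,0,0,0],[1,-0.0667,0,-0.2533,0,0,0],[1,-0.1333,0,-0.2533,0,0,0],[1,-0.2,0,-0.2533,0,0,0],[1,-0.2667,0,-0.2533,0,0,0]]},
)

```text
time_s: 28.1
tcp_pos: [0.5252, 0.0232, 0.227]
ee_rot: [[0.932, -0.361, 0.002], [-0.361, -0.932, 0.001], [0.002, -0.002, -1.0]]
wrist_force: [0.4, 1.0, 1.1]
gripper_width: 0.994
gripper_force: 0.0
```

Call:
advance(
  offsets={"moves": [[1,-0.04,0,0,0,0,0],[1,-0.0667,0,0,0,0,0],[1,-0.0933,0,0,0,0,0],[1,-0.0933,0,0,0,0,0],[1,-0.0933,0,0,0,0,0]]},
)

```text
time_s: 28.6
tcp_pos: [0.4619, 0.0482, 0.2268]
ee_rot: [[0.933, -0.36, 0.002], [-0.36, -0.933, 0.001], [0.002, -0.001, -1.0]]
wrist_force: [-0.0, 0.7, -0.3]
gripper_width: 0.998
gripper_force: 0.0
```

```bash
python3 - <<'E'
from h import *
c=cap('wrist','w7.png');np.savez('w7.npz',**c);s=cap('side','side1.png');np.savez('side1.npz',**s)
E
```

```text
(no output)
```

View pics/w7.png

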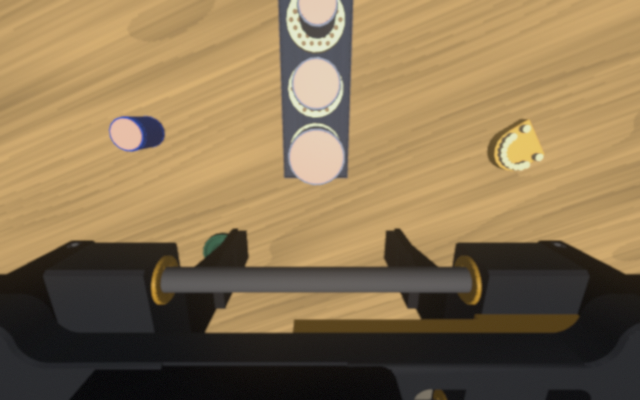

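View pics/side1.png

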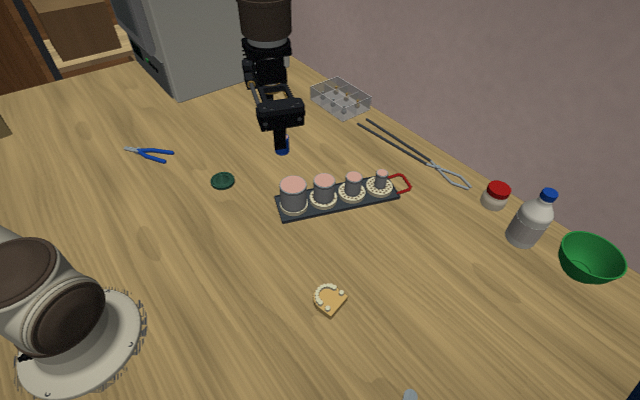

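All four rings stand in order on the discs: side-view tops at (293,184), (324,181), (354,178) and (382,174). I'll check the centring numerically before handing in.

```bash
python3 - <<'E'
from h import *
D=np.array([[.4935,.0356],[.5635,.0085],[.6335,-.0184],[.7033,-.0455]]);Ds=np.array([[.4916,.0338],[.5615,.0063],[.6321,-.0198],[.7019,-.0474]])
s=dict(np.load('side1.npz'));w=dict(np.load('w7.npz'))
for i,(px,h,r) in enumerate([((293,184),.08,.0315),((324,181),.074,.026),((354,178),.068,.0205),((382,174),.062,.015)]):
    t=top(s,px,h,r,'pink');print('side off',(t[:2]-Ds[i]).round(4),t[4:])
print('wrist off',cast(w,(316.5,156),.08)[0,:2]-D[0],cast(w,(316,83),.074)[0,:2]-D[1])
E
```

```text
side off [0.002  0.0025] [0.0586 0.0578 0.4922 0.0354 0.0815]
side off [0.0026 0.0029] [0.0472 0.0467 0.563  0.0076 0.0756]
side off [0.0024 0.0012] [ 0.037   0.0365  0.6329 -0.0199  0.0695]
side off [0.003  0.0012] [ 0.0335  0.0265  0.704  -0.0478  0.0638]
wrist off [ 0.00014395 -0.00076434] [ 0.00032141 -0.00023381]
```

```bash
python3 -c "
from station import workorder
print(workorder.finish_job())"
```

```text
the job is handed in; nothing more can be done
None
```

The job is handed in at about 29 s: all four casting rings stand upright on their discs, largest at the plain end to smallest by the red handle. They measured about 1 mm (wrist camera) to 4 mm (side camera, partly its own bias) off centre, and I kept the arm clear of the tooth model and the blue look-alike.

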